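# Unlock the modelling-tool lockbox

### The arm

A 7-joint arm with a two-finger parallel gripper is mounted at the origin on the work surface. World frame = base frame: x ahead of the robot, y to its left, z up, the work surface at z = 0. Lengths are in m, angles in rad, forces in N, time in s.
With the tool pointing down it reaches from about 0.35 to 0.9 m from the base axis. Payload 19.9 kg.
Tool frame: the origin (TCP) lies at the very end of the fingers, on their centre line; the grasp point (between the pads) lies 19 mm behind it; z points along the fingers, y is the line along which they close (so a half turn about z gives the same grasp; the last joint's range is limited). The gripper opens to 94 mm and grips with 3 to 60 N. Pads are 16 mm wide; open, the fingers measure 119 mm over their backs; the gripper's body (75 mm by 177 mm) begins 78 mm behind the grasp point.
Start: joints at [-1.179, 0.417, -0.01, 1.614, 0.005, 1.111, -0.053], TCP at [0.263, 0.567, 0.205] pointing down, gripper open.
Joint ranges: [-2.81, 2.81], [-0.39, 2.02], [-1.27, 1.25], [0.06, 2.57], [-1.19, 4.33], [0.19, 2], [-2.82, 2.82]. Speed limits (rad/s): [1.89, 1.89, 2.39, 2.39, 3.01, 3.01, 3.01].

### API

Orientations are given as a unit quaternion [w, x, y, z].
In Python, from plant import get_obs, get_image, ctrl, find_in, silhouettes gives the robot as it stands. The module is installed in compiled form; this text tells all that it offers.
- The arm moves only by the tool apply_moves, never from a script. Its arguments are lists of equal length, an entry for each row: "angular": the turn, a rotation vector about the tool's x, y, z in rad, a list of three; "linear": the shift along the tool's x, y, z in m, a list of three; "fingers": the closure in counts, from 0 (fully open) to 255 (shut). In form: {"angular": [[wx, wy, wz], ...], "linear": [[tx, ty, tz], ...], "fingers": [fingers, ...]}. A call has 1 to 20 rows; each row shifts and turns the commanded pose from where the row before left it, along the tool's axes as they then stand; what a row does not reach is not made up. A row lasts 1/8 s, in which the tool goes at most 62.5 mm and 10.7 degrees, less where a joint would pass 70% of its speed; a pose out of reach is approached as far as the arm can. A call with a gripper value outside its range is refused whole. The fingers move at their own pace and stop on an object; the grip force is fixed at half the most. Time passes only in rows, so rows that do not move let the fingers close. It gives the time, the measured TCP pose, the force, the opening and the grip force at its end, in the units of the state.
- get_obs(): the state, without advancing time (a new reading comes with each control period).
- get_image(name): name is "scene" or "top"; returns a dict with "img" (384x512x3 uint8, red, green, blue), "vfov" (degrees; the focal length in pixels is half the picture's height over the tangent of half this angle, whatever the lens; pixels are square), "cx", "cy" (the principal point, pixels), "k1" (the pictures are not rectified: a ray, as slopes to the right and down, at radius r is drawn at 1 + k1 r^2 times it, then the intrinsics apply), "xyz" and "rotation" of the camera in the world. Camera axes: x right, y down, z forward; pixel columns grow to the right and rows downward; lengths in m; the calibration is good to about 2 mm. A picture is of the moment at which its call begins. There is no depth.
- ctrl.close_job(): hands the job in; it is judged then, once.
Trained networks look in a picture, given as the dict that the camera call returned (one of the last four; its "shot" number tells which), for a name from the list of things; names that differ only in an ending like _2 or _b are one class to them, and where a whole thing is asked for, a point or a joint stands for the part that bears it (a point fixed in the world has none). Each returns a list of dicts, best first, with "score" (0 to 1); they miss things now and then, are a little off and sometimes report something else, mostly with a low value. They report only what shows in the picture. A call takes as long as a camera call.
- find_in(picture, query): "point" ([column, row] in pixels, amid what is visible of it).
- silhouettes(picture, query): "mask" (384x512 bool, what is visible of it) and "point" ([column, row] in pixels, amid what is visible of it).
The state is a dict: "time": time; "joint_positions": joint angles; "joint_vel": joint speeds; "tau": joint torques, N m; "tcp_pos": TCP position; "eef_rot": TCP orientation; "force": force on the tool from outside, world axes, zero at the start; "moment": the same for the moment, N m; "finger_gap": finger opening in m; "grip_force": force on a finger pad.
Only numpy, scipy, OpenCV 4.12 (cv2) and the standard library are available. Lean on these libraries where they do the work, as an engineer would, in place of code of your own. Each camera call takes 0.05 s, during which the arm holds its last target. There are 200 camera calls.

### The job

Open the clay class's tool lockbox with its combination, reading the dial like a clock face: turn the crank clockwise at least two full turns and stop on 5 o'clock, then anticlockwise, passing 5 once more, and stop on 2, then clockwise straight to 8. Now slide the bolt fully back off the lid and swing the lid up until it stands nearly upright, and let go. Leave the mug, the clay bowl and the wooden tool where they are.

Things in the scene. Friction and masses are not known exactly. Their poses are not given: they have to be found in the camera images.
- lockbox: Grey steel box 180 x 309 x 75 mm (x, y, z), fixed; its place and yaw vary. Origin: centre of its underside; x to the back (hinge side), y to the left, z up. Right part (y below 0): closed lock housing, dial and slide bolt on its flat top, 75 mm up. Left part: tool compartment under the lid.
- dial (a joint): Turn of the dial in rad, growing CLOCKWISE seen from above; 0 with the crank knob at 12 o'clock, pi/6 per hour mark, counts on over many turns. Starts within 2 rad of 0. Friction 0.03 to 0.07 N m; stays where left. It is a true three-wheel lock: from 5 it goes 1.25 turns anticlockwise to 2, then half a turn clockwise to 8. Stop within 0.12 rad of each mark; after an overshoot begin again.
- dial_center (a point): On the dial's axis at its face, lockbox (25, -80, 83) mm, axes as the lockbox. Dial: plain steel disc 82 mm across, lying face up, hub 18 mm wide and 4 mm high, black pointer on the rim in line with the knob. Round it a fixed white plate, 124 mm across, with 12 hour marks: 12 is the doubled mark at the back (lockbox +x), 3 at the right (-y), 6 at the front, 9 at the left; 3, 6, 9 are long.
- crank_knob (a point): Centre of the crank knob: black upright cylinder 14 mm across, 34 mm tall, 2 to 36 mm above the dial face, spinning freely on its own pin 30 mm from the dial's axis. Its place among the hour marks is the dial's reading. Held from above it can be led round its circle without turning the hand.
- bolt (a joint): Travel of the steel slide bolt along the front of the housing, m: 0 = shut, its nose 18 mm over the lid; 0.028 = fully drawn to the right (lockbox -y). Friction about 1.5 N; stays where left. Blocked (gives about 3 mm) until the combination is dialled; once drawn it locks the dial.
- bolt_pin (a point): On the bolt's upright steel pin, 12 mm across, top 30 mm above the bolt's bar; this point is on its axis, 100 mm above the table, 15 mm below its top. Stands at lockbox (-64, -38) mm when shut. It moves with the bolt; axes as the lockbox.
- lid (a joint): Opening of the lid in rad: 0 shut, 1.57 upright, stop at 1.75. Hinge at the back edge, stiff (0.6 N m, lid about 0.35 kg): it stays where it is left.
- lid_hinge (a point): Middle of the lid's hinge line, which runs along lockbox y at lockbox (89, 78, 69) mm.
- lid_handle (a point): Middle of the lid's bar handle: round bar 10 mm thick, 72 mm long along lockbox y, on two arms (36 mm either side of this point), 38 mm in front of the lid's front edge. 72 mm above the table when shut, 3 mm above the hinge line and 216 mm from it; rises and goes back on an arc about the hinge. Can be pinched from above, front and back, and turns between the fingers.
- mug: White mug, 80 mm across, 90 mm high, left of the box. Leave alone. Origin: centre of its foot.
- clay_bowl: Small clay-coloured bowl, 90 mm across, 40 mm high, right of the box. Leave alone. Origin: centre of its foot.
- clay_tool: Wooden-handled spatula 170 mm long lying behind the box. Leave alone. Origin: its middle, underside.

How it is judged:
By the outcome, as a careful person would: the job done as asked, in the order asked, and still so for the second after the job is handed in, with the robot touching nothing.
It also fails if it takes over 72 s, if anything falls off the work surface, if the arm or the gripper's body presses on something with over 40 N, if the wrist force passes 120 N, or if a joint passes its speed limit or range.

## Working session

There is one attempt and no reset: what is moved stays moved. The work goes in short steps, Python scripts to look and compute and a tool call to move; the robot and the scene stay as the last step left them, time stands still between calls to the robot, and variables do not carry over. Pictures are saved under pics/ and viewed, at most 10 in all, crops included, and the job is handed in when it is done.

Besides the shell and the picture viewer there is one more tool, called by a JSON object that holds its "api" and its "payload". apply_moves: Moves the arm, as the interface text tells. Its arguments: {"type":"object","properties":{"angular":{"type":"array","items":{"type":"array","items":{"type":"number"}}},"linear":{"type":"array","items":{"type":"array","items":{"type":"number"}}},"fingers":{"type":"array","items":{"type":"number"}}},"required":["angular","linear","fingers"]}

```bash
mkdir -p pics; cat > h.py <<'E'
import numpy as np, cv2
from plant import get_obs,get_image,ctrl,find_in,silhouettes
from scipy.spatial.transform import Rotation as R
def K(p):
    f=p["img"].shape[0]/2/np.tan(np.radians(p["vfov"])/2)
    return f
def rot(p):
    r=np.array(p["rotation"],float)
    return r if r.shape==(3,3) else R.from_quat(np.r_[r[1:],r[0]]).as_matrix()
def ray(p,uv):
    f=K(p); d=np.array([(uv[0]-p["cx"])/f,(uv[1]-p["cy"])/f]); s=d.copy()
    for _ in range(30): s=d/(1+p["k1"]*(s@s))
    return rot(p)@np.r_[s,1]
def atz(p,uv,z):
    d=ray(p,uv); c=np.array(p["xyz"]); return c+d*(z-c[2])/d[2]
def proj(p,X):
    c=(np.atleast_2d(X)-np.array(p["xyz"]))@rot(p); s=c[:,:2]/c[:,2:]
    s=s*(1+p["k1"]*(s**2).sum(1,keepdims=True)); return s*K(p)+[p["cx"],p["cy"]]
def save(p,n): cv2.imwrite("pics/"+n,p["img"][:,:,::-1])
E
python3 - <<'E'
from h import *
o=get_obs();print({k:np.round(v,3) for k,v in o.items()})
for n in("top","scene"):
    p=get_image(n);save(p,n+"0.png");print(n,p["xyz"],p["rotation"],p["vfov"],p["k1"],p["cx"],p["cy"])
    for q,z in(("lockbox",.075),("crank_knob",.102),("bolt_pin",.1),("lid_handle",.072),("mug",.09),("clay_bowl",.04),("clay_tool",.01),("dial_center",.083),("dial",.083),("lid_hinge",.069)):
        for r in find_in(p,q)[:2]: print(q,np.round(r["point"],1),round(r["score"],2),np.round(atz(p,r["point"],z),3))
E
```

```text
{'time': np.float64(0.0), 'joint_positions': array([-1.178,  0.418, -0.01 ,  1.614,  0.005,  1.111, -0.053]), 'joint_vel': array([-0.001, -0.001, -0.   ,  0.002, -0.001,  0.   ,  0.   ]), 'tau': array([ 1.0000e-03, -8.5126e+01,  6.3900e-01, -4.2598e+01, -4.9000e-02,
        1.9000e-02,  0.0000e+00]), 'tcp_pos': array([0.263, 0.567, 0.205]), 'eef_rot': array([-0.   ,  0.215,  0.977, -0.001]), 'force': array([-0.254,  0.04 , -0.568]), 'moment': array([-0.009, -0.025,  0.009]), 'grip_force': np.float64(0.0), 'finger_gap': np.float64(0.094)}
top [0.45602415 0.03421274 1.22733881] [ 0.05263258 -0.69827929  0.7120139  -0.05169179] 46.63762971014716 -0.12411528074334474 257.0003463949501 199.28250126977534
lockbox [274.9 219.8] 0.83 [ 0.573 -0.011  0.075]
bolt_pin [284.8 240.4] 0.59 [ 0.517 -0.034  0.1  ]
lid_handle [244.5 218.7] 0.85 [0.577 0.068 0.072]
lid_handle [276.8 218.6] 0.4 [ 0.576 -0.017  0.072]
mug [177.3 212.9] 0.95 [0.594 0.241 0.09 ]
clay_bowl [370.3 199.7] 0.65 [ 0.625 -0.273  0.04 ]
clay_bowl [275.9 165.1] 0.37 [ 0.726 -0.019  0.04 ]
clay_tool [274.7 165.3] 0.73 [ 0.732 -0.0
[... 177 characters left out ...]
74.8 219.8] 0.81 [ 0.573 -0.011  0.069]
lid_hinge [306.1 211.3] 0.23 [ 0.594 -0.094  0.069]
scene [1.2368207  0.20252373 0.75517332] [-0.22189192  0.57673003  0.72975915 -0.29257141] 49.143984689934335 -0.0948999795541946 247.66323912591275 188.82058865147158
lockbox [229.9 183.6] 0.65 [0.614 0.001 0.075]
bolt_pin [223.4 151.9] 0.74 [ 0.542 -0.034  0.1  ]
bolt_pin [189.8 169.5] 0.59 [ 0.615 -0.091  0.1  ]
lid_handle [260.5 181.8] 0.57 [0.591 0.066 0.072]
mug [345.8 205.6] 0.62 [0.635 0.258 0.09 ]
clay_bowl [123.  181.2] 0.98 [ 0.632 -0.263  0.04 ]
dial_center [230.4 182.1] 0.98 [0.617 0.003 0.083]
dial [190.8 169.1] 0.82 [ 0.597 -0.097  0.083]
lid_hinge [231.  183.3] 0.61 [0.607 0.001 0.069]
```

```bash
python3 -c "
import cv2
a=cv2.imread('pics/top0.png')[130:290,160:410];cv2.imwrite('pics/tc.png',cv2.resize(a,None,fx=3.2,fy=3.2,interpolation=cv2.INTER_CUBIC))
a=cv2.imread('pics/scene0.png')[110:270,100:350];cv2.imwrite('pics/sc.png',cv2.resize(a,None,fx=3.2,fy=3.2,interpolation=cv2.INTER_CUBIC))"
```

```text
(no output)
```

View pics/tc.png

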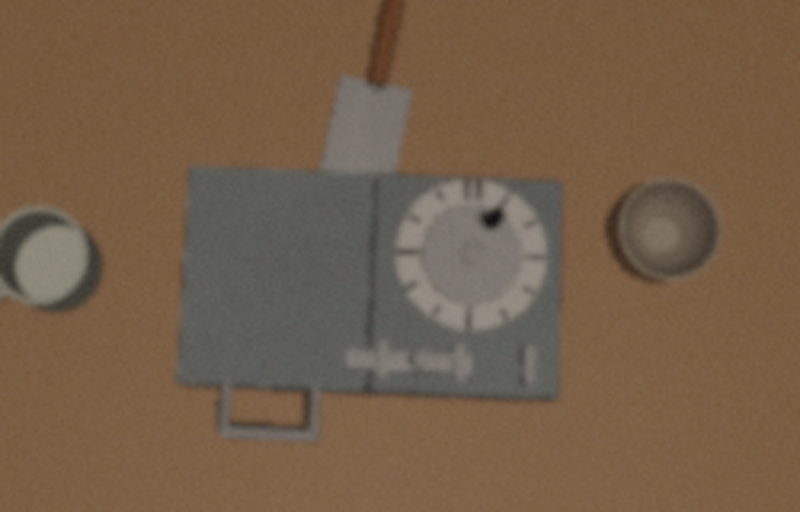

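View pics/sc.png

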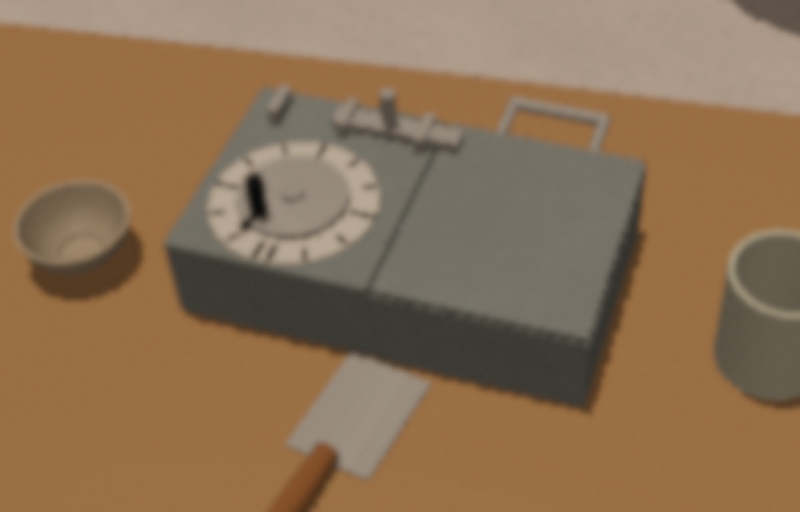

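The pictures show the box with yaw near 0, back to world +x. In the top crop the dial plate is centred at (470,255), i.e. full-image (307,210), with the knob at about 1 o'clock. The bolt pin is near (384,355) in the crop. The handle bar is at (270,433) in the crop, in front of the lid. Next I fit the pose using both cameras.

```bash
cat > fit.py <<'E'
from h import *
from scipy.optimize import least_squares
def T(q,X): 
    return np.array(X)@R.from_euler('z',q[2]).as_matrix().T+[q[0],q[1],0]
if __name__=="__main__":
    P={n:get_image(n) for n in("top","scene")}
    off={"top":(160,130),"scene":(100,110)}
    C=np.array([[.09,.1545,.075],[.09,-.1545,.075],[-.09,-.1545,.075],[-.09,.1545,.075],[.025,-.08,.079]])
    U={"top":[(190,168),(561,182),(556,398),(179,383),(470.5,255)],"scene":[(590,340),(170,243),(262,92),(645,160),(294,201)]}
    H=np.array([[-.127,.078+s*.036,.072] for s in(1,-1)]);HU={"top":[(222,433),(315,437)],"scene":[(607,118),(512,101)]}
    uv={n:np.array(U[n]+HU[n])/3.2+off[n] for n in P}
    X=np.r_[C,H]
    def res(q,ns=("top","scene")): return np.concatenate([(proj(P[n],T(q,X))-uv[n]).ravel() for n in ns])
    for ns in(("top",),("scene",),("top","scene")):
        s=least_squares(res,[.58,-.02,0],args=(ns,),loss="soft_l1");print(ns,s.x.round(4));print(np.round(res(s.x,ns).reshape(-1,2),1).tolist())
    q=s.x;np.save("q.npy",q)
    def kr(v): return np.concatenate([proj(P[n],T(q,[[.025+.03*np.cos(v[0]),-.08-.03*np.sin(v[0]),.104]]))[0]-np.array(m)for n,m in K2.items()])
    for n in P:
        m=silhouettes(P[n],"crank_knob");r=find_in(P[n],"crank_knob")
        print(n,[(x["point"],x["score"],x["mask"].sum())for x in m[:2]],[(x["point"],x["score"])for x in r[:2]])
    K2={"scene":np.array([256,196])/3.2+off["scene"]}
    # dark pixels near dial in top
    g=P["top"]["img"].astype(int).sum(2);c=proj(P["top"],T(q,[[.025,-.08,.083]]))[0]
    yy,xx=np.mgrid[:384,:512];d=np.hypot(xx-c[0],yy-c[1])
    k=(g<180)&(d<16);print("dark centroid",xx[k].mean(),yy[k].mean(),k.sum())
    for a in np.arange(0,1.6,.1):
        print(round(a,1),*(proj(P[n],T(q,[[.025+.03*np.cos(a),-.08-.03*np.sin(a),z]]))[0].round(1) for n,z in(("top",.102),("top",.119),("scene",.102))))
    print("scene knob meas",K2)
    for nme,x in(("dial",[.025,-.08,.083]),("pin",[-.064,-.038,.1]),("handle",[-.127,.078,.072]),("hinge",[.089,.078,.069])): print(nme,T(q,[x]).round(4))
E
python3 fit.py
```

```text
('top',) [ 0.5772 -0.0146 -0.0607]
[[-0.7, -0.8], [0.5, -0.5], [0.8, 0.7], [-1.0, 0.6], [0.2, -0.1], [0.6, 0.0], [-0.5, -0.0]]
('scene',) [ 0.5814 -0.0121 -0.0522]
[[0.5, -0.1], [-2.4, 0.7], [-0.1, -1.9], [0.7, -0.4], [0.0, -0.7], [-0.8, 0.6], [0.6, 0.7]]
('top', 'scene') [ 0.5785 -0.0135 -0.0571]
[[-1.3, -1.1], [-0.1, -1.2], [0.5, -0.0], [-1.3, 0.3], [-0.3, -0.7], [0.3, -0.3], [-0.8, -0.5], [-0.2, -1.1], [-2.5, -0.6], [0.0, -2.9], [0.4, -1.1], [-0.1, -1.8], [-0.9, -0.1], [0.6, -0.1]]
top [] []
scene [([179.5, 170.5], 0.61, np.int64(102))] []
dark centroid 313.5 197.875 24
0.0 [307.9 196.2] [308.7 195.2] [185.5 172.8]
0.1 [309.1 196.3] [309.9 195.3] [184.3 172.5]
0.2 [310.3 196.5] [311.  195.5] [183.2 172.1]
0.3 [311.4 196.8] [312.2 195.8] [182.1 171.6]
0.4 [312.5 197.3] [313.3 196.3] [181.1 171. ]
0.5 [313.5 197.8] [314.3 196.8] [180.2 170.4]
0.6 [314.5 198.5] [315.3 197.5] [179.5 169.7]
0.7 [315.4 199.2] [316.3 198.2] [178.8 169. ]
0.8 [316.3 200. ] [317.1 199. ] [178.3 168.2]
0.9 [317.  200.9] [317.9 199.9] [177.9 167.3]
1.0 [317.7 201.9] [318.6 200.9] [177.6 166.5]
1.1 [318.2 202.9] [319.1 202. ] [177.4 165.6]
1.2 [318.7 204. ] [319.6 203.1] [177.4 164.7]
1.3 [319.  205.1] [319.9 204.2] [177.6 163.7]
1.4 [319.3 206.3] [320.2 205.4] [177.8 162.8]
1.5 [319.4 207.4] [320.3 206.5] [178.2 161.9]
scene knob meas {'scene': array([180.  , 171.25])}
dial [[ 0.5989 -0.0948  0.083 ]]
pin [[ 0.5125 -0.0477  0.1   ]]
handle [[0.4562 0.0717 0.072 ]]
hinge [[0.6718 0.0593 0.069 ]]
```

```bash
cat > mv.py <<'E'
from h import *
q=np.load("q.npy");Rb=R.from_euler('z',q[2]).as_matrix()
def W(x): return Rb@np.array(x)+[q[0],q[1],0]
def state():
    o=get_obs();w=o["eef_rot"];return o,np.array(o["tcp_pos"]),R.from_quat(np.r_[w[1:],w[0]])
RT=R.from_matrix(np.array([Rb[:,1],Rb[:,0],[0,0,-1]]).T)  # tool x=box y, tool y=box x
if __name__=="__main__":
    o,p,r=state()
    dr=(r.inv()*RT).as_rotvec();print("rot",dr.round(4), "lin in target frame to above knob (z .16):",RT.inv().apply(W([.025+.03*np.cos(.5),-.08-.03*np.sin(.5),.16])-p).round(4),"cur frame",r.inv().apply(W([.0513,-.0944,.205])-p).round(4))
E
python3 mv.py
```

```text
rot [-0.0000e+00  1.0000e-04  1.1941e+00] lin in target frame to above knob (z .16): [-0.656   0.3998  0.0454] cur frame [-6.130e-01 -4.629e-01  5.000e-04]
```

{"api": "apply_moves", "payload": {"angular": [[0,0,0],[0,0,0],[0,0,0],[0,0,0],[0,0,0],[0,0,0],[0,0,0],[0,0,0],[0,0,0],[0,0,0],[0,0,0],[0,0,0],[0,0,0],[0,0,0],[0,0,0.18],[0,0,0.18],[0,0,0.18],[0,0,0.18],[0,0,0.18],[0,0,0.18]], "linear": [[-0.0438,-0.0331,0],[-0.0438,-0.0331,0],[-0.0438,-0.0331,0],[-0.0438,-0.0331,0],[-0.0438,-0.0331,0],[-0.0438,-0.0331,0],[-0.0438,-0.0331,0],[-0.0438,-0.0331,0],[-0.0438,-0.0331,0],[-0.0438,-0.0331,0],[-0.0438,-0.0331,0],[-0.0438,-0.0331,0],[-0.0438,-0.0331,0],[-0.0438,-0.0331,0],[0,0,0],[0,0,0],[0,0,0],[0,0,0],[0,0,0],[0,0,0]], "fingers": [133,133,133,133,133,133,133,133,133,133,133,133,133,133,133,133,133,133,133,133]}}

```text
time: 3.9
tcp_pos: [0.6243, -0.111, 0.2055]
eef_rot: [0.0, 0.689, 0.725, 0.0]
force: [1.3, 0.2, 0.8]
finger_gap: 0.0453
grip_force: 0.0
```

```bash
python3 mv.py; python3 -c "
from h import *
o=get_obs();print(o['finger_gap'],o['time'],o['tcp_pos'])"
```

```text
rot [1.000e-04 0.000e+00 1.083e-01] lin in target frame to above knob (z .16): [0.0004 0.     0.0455] cur frame [0.0004 0.     0.0005]
0.045252120769619056 3.9 [ 0.62433388 -0.11102933  0.20550077]
```

{"api": "apply_moves", "payload": {"angular": [[0,0,0.108],[0,0,0],[0,0,0],[0,0,0],[0,0,0],[0,0,0],[0,0,0]], "linear": [[0,0,0.02],[0,0,0.03],[0,0,0.03],[0,0,0.02],[0,0,0.013],[0,0,0],[0,0,0]], "fingers": [133,133,133,133,133,133,133]}}

```text
time: 4.78
tcp_pos: [0.6249, -0.1113, 0.0934]
eef_rot: [0.001, 0.725, 0.689, 0.0]
force: [-0.5, 0.2, -0.4]
finger_gap: 0.0453
grip_force: 0.0
```

```bash
python3 -c "
from h import *
p=get_image('scene');a=p['img'][110:230,130:290,::-1];cv2.imwrite('pics/g1.png',cv2.resize(a,None,fx=4,fy=4,interpolation=cv2.INTER_CUBIC))"
```

```text
(no output)
```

View pics/g1.png

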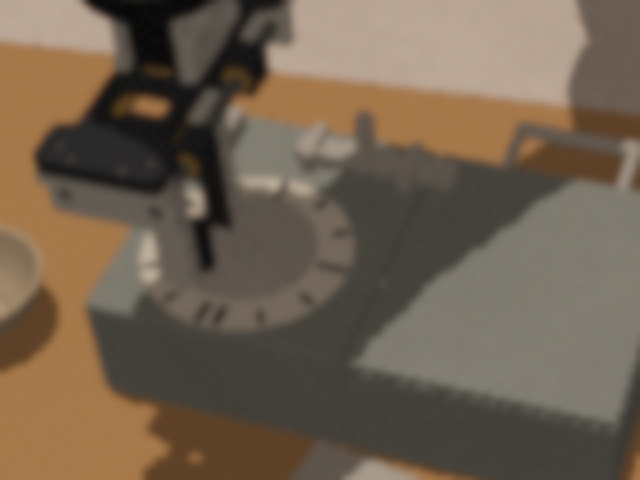

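The knob shows at about crop (203,250) and the gripper fingers hang above and left of it. I'll check the projections before closing.

```bash
python3 -c "
from mv import *
p=get_image('scene');o,t,r=state();print(t)
for n,d in(('tcp',[0,0,0]),('f+in',[0,.0226,0]),('f+out',[0,.035,0]),('f-in',[0,-.0226,0]),('f-out',[0,-.035,0])): print(n,(proj(p,t+r.apply(d))[0]-[130,110])*4)
for a in (.3,.5,.7):print(a,[(proj(p,W([.025+.03*np.cos(a),-.08-.03*np.sin(a),z]))[0]-[130,110])*4 for z in(.085,.119)])
"
```

```text
[ 0.6247833  -0.11120318  0.09333961]
tcp [201.72081063 252.97352575]
f+in [185.84240979 280.65272951]
f+out [176.92564054 296.21258307]
f-in [217.13256482 226.14285605]
f-out [225.39660203 211.76998299]
0.3 [array([212.21244576, 267.83617537]), array([204.48989823, 224.31830368])]
0.5 [array([204.85258813, 263.09662077]), array([196.96319697, 219.58699402])]
0.7 [array([199.19648106, 257.32698229]), array([191.1918722 , 213.82422743])]
```

```bash
python3 -c "
from h import *
p=get_image('scene');a=p['img'][0:220,60:330,::-1];a=cv2.convertScaleAbs(a,alpha=1.7,beta=20);cv2.imwrite('pics/g2.png',cv2.resize(a,None,fx=2.7,fy=2.7,interpolation=cv2.INTER_CUBIC))"
```

```text
(no output)
```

View pics/g2.png

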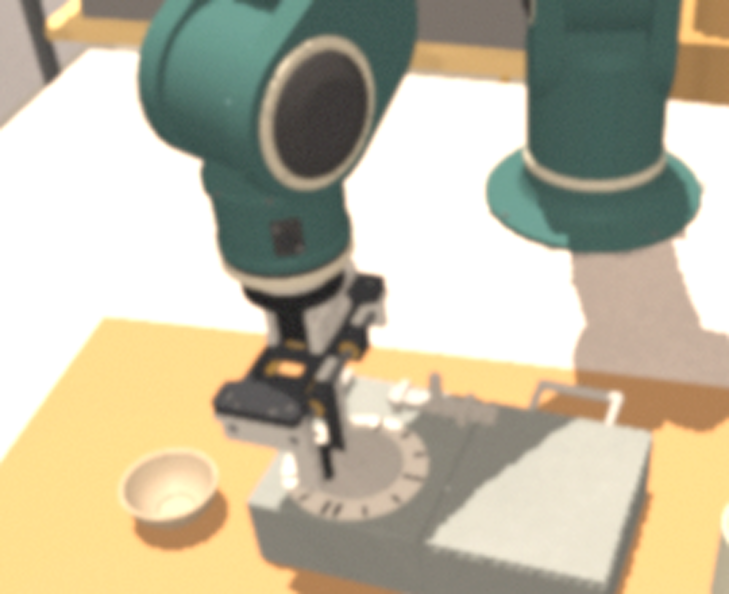

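The light-grey near finger, at about (308,465), and the dark far finger straddle the black knob at (325,465), as intended. Closing.

{"api": "apply_moves", "payload": {"angular": [[0,0,0],[0,0,0],[0,0,0],[0,0,0],[0,0,0]], "linear": [[0,0,0.002],[0,0,0],[0,0,0],[0,0,0],[0,0,0]], "fingers": [255,255,255,255,255]}}

```text
time: 5.55
tcp_pos: [0.6245, -0.1112, 0.0906]
eef_rot: [0.0, 0.725, 0.689, 0.0]
force: [2.3, -0.7, 0.0]
finger_gap: 0.0132
grip_force: 30.0
```

```bash
cat > arc.py <<'E'
from mv import *
import sys
# knob path about box centre (cx,cy): cumulative from commanded angle a to b in n rows; tool x=box y, tool y=box x
def rows(a,b,n,r=.03):
    t=np.linspace(a,b,n+1);x=r*np.cos(t);y=-r*np.sin(t)
    c=np.round(np.c_[y-y[0],x-x[0]],4);return np.diff(c,axis=0)
def show():
    o,p,r=state();l=Rb.T@(p-[q[0],q[1],0]);d=l-[.025,-.08,.083];print("box",l.round(4),"ang",round(np.arctan2(-d[1],d[0]),3),"rad",round(np.hypot(d[0],d[1]),4),"force box",(Rb.T@np.array(o["force"])).round(1),"mom",np.round(o["moment"],2),o["finger_gap"],"grip",o["grip_force"],o["time"])
def pr(a,b,n): print(str([[round(float(u),4),round(float(v),4),0] for u,v in rows(a,b,n)]).replace(".0]","]"))
if __name__=="__main__":
    show()
    if len(sys.argv)>3: pr(*map(float,sys.argv[1:3]),int(sys.argv[3]))
E
python3 arc.py
```

```text
box [ 0.0515 -0.095   0.0906] ang 0.515 rad 0.0304 force box [ 2.3 -0.5  0. ] mom [-0.27 -0.5  -0.01] 0.013176533536272824 grip 29.99956637620926 5.55
```

```bash
python3 arc.py 0.515 2.618 7; python3 arc.py 2.618 8.9012 20|tail -1
```

```text
box [ 0.0515 -0.095   0.0906] ang 0.515 rad 0.0304 force box [ 2.3 -0.5  0. ] mom [-0.27 -0.5  -0.01] 0.013176533536272824 grip 29.99956637620926 5.55
[[-0.0071, -0.0055, 0], [-0.0051, -0.0074, 0], [-0.0027, -0.0086, 0], [0.0, -0.009, 0], [0.0026, -0.0086, 0], [0.0051, -0.0074, 0], [0.007, -0.0056, 0]]
[[0.0088, -0.0034, 0], [0.0093, -0.0005, 0], [0.0091, 0.0025, 0], [0.0079, 0.0051, 0], [0.0059, 0.0073, 0], [0.0033, 0.0087, 0], [0.0005, 0.0094, 0], [-0.0024, 0.0091, 0], [-0.0051, 0.0079, 0], [-0.0073, 0.0059, 0], [-0.0088, 0.0033, 0], [-0.0093, 0.0005, 0], [-0.0091, -0.0024, 0], [-0.0079, -0.0051, 0], [-0.0059, -0.0073, 0], [-0.0033, -0.0088, 0], [-0.0005, -0.0094, 0], [0.0024, -0.009, 0], [0.0051, -0.0079, 0], [0.0073, -0.0059, 0]]
```

{"api": "apply_moves", "payload": {"angular": [[0,0,0],[0,0,0],[0,0,0],[0,0,0],[0,0,0],[0,0,0],[0,0,0],[0,0,0]], "linear": [[-0.0071,-0.0055,0],[-0.0051,-0.0074,0],[-0.0027,-0.0086,0],[0.0,-0.009,0],[0.0026,-0.0086,0],[0.0051,-0.0074,0],[0.007,-0.0056,0],[0,0,0]], "fingers": [255,255,255,255,255,255,255,255]}}

```text
time: 6.55
tcp_pos: [0.5733, -0.1068, 0.0907]
eef_rot: [0.0, 0.724, 0.69, 0.001]
force: [12.8, 6.5, -9.7]
finger_gap: 0.0131
grip_force: 30.0
```

```bash
python3 arc.py
```

```text
box [ 0.0002 -0.0935  0.0907] ang 2.645 rad 0.0283 force box [12.5  7.2 -9.7] mom [ 1.75 -3.01  0.03] 0.01312573546785276 grip 29.993710219860077 6.55
```

{"api": "apply_moves", "payload": {"angular": [[0,0,0],[0,0,0],[0,0,0],[0,0,0],[0,0,0],[0,0,0]], "linear": [[0.0101,-0.0021,0],[0.0093,-0.0005,0],[0.0091,0.0025,0],[0.0079,0.0051,0],[0.0059,0.0073,0],[0,0,0]], "fingers": [255,255,255,255,255,255]}}

```text
time: 7.3
tcp_pos: [0.5875, -0.0664, 0.0905]
eef_rot: [0.0, 0.725, 0.689, 0.0]
force: [-0.9, 2.4, 4.1]
finger_gap: 0.0132
grip_force: 30.0
```

```bash
python3 arc.py
```

```text
box [ 0.012  -0.0523  0.0905] ang -2.011 rad 0.0306 force box [-1.   2.3  4.1] mom [0.54 0.09 0.02] 0.013233476623114922 grip 30.000868141651154 7.3
```

{"api": "apply_moves", "payload": {"angular": [[0,0,0],[0,0,0],[0,0,0],[0,0,0],[0,0,0],[0,0,0]], "linear": [[0.0033,0.0087,0],[0.0005,0.0094,0],[-0.0024,0.0091,0],[-0.0051,0.0079,0],[-0.0073,0.0059,0],[0,0,0]], "fingers": [255,255,255,255,255,255]}}

```text
time: 8.05
tcp_pos: [0.628, -0.0814, 0.0906]
eef_rot: [0.001, 0.725, 0.688, 0.0]
force: [4.7, 0.6, 0.3]
finger_gap: 0.0136
grip_force: 30.0
```

```bash
python3 arc.py
```

```text
box [ 0.0533 -0.065   0.0906] ang -0.488 rad 0.032 force box [4.7 0.9 0.3] mom [ 0.26 -1.09  0.01] 0.01356856915719336 grip 29.999825656414032 8.05
```

{"api": "apply_moves", "payload": {"angular": [[0,0,0],[0,0,0],[0,0,0],[0,0,0],[0,0,0],[0,0,0],[0,0,0],[0,0,0],[0,0,0],[0,0,0]], "linear": [[-0.0088,0.0033,0],[-0.0093,0.0005,0],[-0.0091,-0.0024,0],[-0.0079,-0.0051,0],[-0.0059,-0.0073,0],[-0.0033,-0.0088,0],[-0.0005,-0.0094,0],[0.0024,-0.009,0],[0.0051,-0.0079,0],[0.0073,-0.0059,0]], "fingers": [255,255,255,255,255,255,255,255,255,255]}}

```text
time: 9.3
tcp_pos: [0.5739, -0.1077, 0.0906]
eef_rot: [0.001, 0.725, 0.689, 0.001]
force: [12.6, 3.6, -7.0]
finger_gap: 0.0136
grip_force: 30.0
```

{"api": "apply_moves", "payload": {"angular": [[0,0,0],[0,0,0],[0,0,0],[0,0,0],[0,0,0],[0,0,0],[0,0,0],[0,0,0],[0,0,0],[0,0,0],[0,0,0],[0,0,0],[0,0,0],[0,0,0],[0,0,0],[0,0,0],[0,0,0],[0,0,0],[0,0,0],[0,0,0]], "linear": [[0.0088,-0.0034,0],[0.0093,-0.0005,0],[0.0091,0.0025,0],[0.0079,0.0051,0],[0.0059,0.0073,0],[0.0033,0.0087,0],[0.0005,0.0094,0],[-0.0024,0.0091,0],[-0.0051,0.0079,0],[-0.0073,0.0059,0],[-0.0088,0.0033,0],[-0.0093,0.0005,0],[-0.0091,-0.0024,0],[-0.0079,-0.0051,0],[-0.0059,-0.0073,0],[-0.0033,-0.0088,0],[-0.0005,-0.0094,0],[0.0024,-0.009,0],[0.0051,-0.0079,0],[0.0073,-0.0059,0]], "fingers": [255,255,255,255,255,255,255,255,255,255,255,255,255,255,255,255,255,255,255,255]}}

```text
time: 11.8
tcp_pos: [0.5739, -0.1076, 0.0906]
eef_rot: [0.001, 0.725, 0.689, 0.0]
force: [10.8, 1.9, -5.2]
finger_gap: 0.0134
grip_force: 30.0
```

{"api": "apply_moves", "payload": {"angular": [[0,0,0],[0,0,0],[0,0,0]], "linear": [[0,0,0],[0,0,0],[0,0,0]], "fingers": [255,255,255]}}

```text
time: 12.18
tcp_pos: [0.5739, -0.1074, 0.0905]
eef_rot: [0.0, 0.725, 0.689, 0.0]
force: [4.2, 3.6, -0.2]
finger_gap: 0.0134
grip_force: 30.0
```

```bash
sed -i 's/\[.025,-.08,.083\]/[.0263,-.0787,.083]/' arc.py; python3 arc.py 2.618 -1.309 13; python3 arc.py -1.309 -5.236 13; python3 arc.py 1.047 4.189 10
```

```text
box [ 0.0008 -0.0941  0.0905] ang 2.6 rad 0.0298 force box [ 4.   3.8 -0.2] mom [ 0.76 -1.03  0.04] 0.01340878581213711 grip 29.99971479177475 12.175
[[-0.0071, 0.0056, 0], [-0.005, 0.0075, 0], [-0.0026, 0.0087, 0], [0.0001, 0.009, 0], [0.0028, 0.0086, 0], [0.0052, 0.0074, 0], [0.0071, 0.0055, 0], [0.0085, 0.0031, 0], [0.009, 0.0004, 0], [0.0088, -0.0022, 0], [0.0076, -0.0048, 0], [0.006, -0.0068, 0], [0.0036, -0.0083, 0]]
box [ 0.0008 -0.0941  0.0905] ang 2.6 rad 0.0298 force box [ 4.   3.8 -0.2] mom [ 0.76 -1.03  0.04] 0.01340878581213711 grip 29.99971479177475 12.175
[[0.001, -0.009, 0], [-0.0017, -0.0088, 0], [-0.0043, -0.008, 0], [-0.0064, -0.0063, 0], [-0.0081, -0.0041, 0], [-0.0089, -0.0016, 0], [-0.0089, 0.0012, 0], [-0.0082, 0.0038, 0], [-0.0067, 0.0061, 0], [-0.0046, 0.0077, 0], [-0.0021, 0.0088, 0], [0.0007, 0.009, 0], [0.0032, 0.0084, 0]]
box [ 0.0008 -0.0941  0.0905] ang 2.6 rad 0.0298 force box [ 4.   3.8 -0.2] mom [ 0.76 -1.03  0.04] 0.01340878581213711 grip 29.99971479177475 12.175
[[-0.0034, -0.0088, 0], [-0.0005, -0.0093, 0], [0.0025, -0.0091, 0], [0.0051, -0.0079, 0], [0.0073, -0.0059, 0], [0.0087, -0.0033, 0], [0.0094, -0.0005, 0], [0.0091, 0.0024, 0], [0.0079, 0.0051, 0], [0.0059, 0.0073, 0]]
```

{"api": "apply_moves", "payload": {"angular": [[0,0,0],[0,0,0],[0,0,0],[0,0,0],[0,0,0],[0,0,0],[0,0,0],[0,0,0],[0,0,0],[0,0,0],[0,0,0],[0,0,0],[0,0,0]], "linear": [[-0.0071,0.0056,0],[-0.005,0.0075,0],[-0.0026,0.0087,0],[0.0001,0.009,0],[0.0028,0.0086,0],[0.0052,0.0074,0],[0.0071,0.0055,0],[0.0085,0.0031,0],[0.009,0.0004,0],[0.0088,-0.0022,0],[0.0076,-0.0048,0],[0.006,-0.0068,0],[0.0036,-0.0083,0]], "fingers": [255,255,255,255,255,255,255,255,255,255,255,255,255]}}

```text
time: 13.8
tcp_pos: [0.609, -0.0644, 0.0905]
eef_rot: [-0.0, 0.725, 0.689, 0.0]
force: [1.1, 0.1, 3.0]
finger_gap: 0.0134
grip_force: 30.0
```

{"api": "apply_moves", "payload": {"angular": [[0,0,0],[0,0,0],[0,0,0],[0,0,0],[0,0,0],[0,0,0],[0,0,0],[0,0,0],[0,0,0],[0,0,0],[0,0,0],[0,0,0],[0,0,0],[0,0,0],[0,0,0],[0,0,0]], "linear": [[0.001,-0.009,0],[-0.0017,-0.0088,0],[-0.0043,-0.008,0],[-0.0064,-0.0063,0],[-0.0081,-0.0041,0],[-0.0089,-0.0016,0],[-0.0089,0.0012,0],[-0.0082,0.0038,0],[-0.0067,0.0061,0],[-0.0046,0.0077,0],[-0.0021,0.0088,0],[0.0007,0.009,0],[0.0032,0.0084,0],[0,0,0],[0,0,0],[0,0,0]], "fingers": [255,255,255,255,255,255,255,255,255,255,255,255,255,255,255,255]}}

```text
time: 15.8
tcp_pos: [0.6138, -0.1204, 0.0905]
eef_rot: [-0.001, 0.725, 0.689, -0.0]
force: [-1.7, 5.1, 6.3]
finger_gap: 0.0134
grip_force: 30.0
```

```bash
python3 arc.py
```

```text
box [ 0.0414 -0.1048  0.0905] ang 1.047 rad 0.0301 force box [-2.   5.   6.3] mom [1.13 0.38 0.  ] 0.013407503570028234 grip 30.00136435031891 15.8
```

Exactly on 2 (1.047). Now I turn clockwise to 8.

{"api": "apply_moves", "payload": {"angular": [[0,0,0],[0,0,0],[0,0,0],[0,0,0],[0,0,0],[0,0,0],[0,0,0],[0,0,0],[0,0,0],[0,0,0],[0,0,0],[0,0,0],[0,0,0]], "linear": [[-0.0034,-0.0088,0],[-0.0005,-0.0093,0],[0.0025,-0.0091,0],[0.0051,-0.0079,0],[0.0073,-0.0059,0],[0.0087,-0.0033,0],[0.0094,-0.0005,0],[0.0091,0.0024,0],[0.0079,0.0051,0],[0.0059,0.0073,0],[0,0,0],[0,0,0],[0,0,0]], "fingers": [255,255,255,255,255,255,255,255,255,255,255,255,255]}}

```text
time: 17.42
tcp_pos: [0.5866, -0.0668, 0.0905]
eef_rot: [-0.0, 0.725, 0.689, 0.0]
force: [0.0, 2.0, 4.8]
finger_gap: 0.0137
grip_force: 30.0
```

```bash
python3 arc.py
```

```text
box [ 0.0111 -0.0527  0.0905] ang -2.101 rad 0.0301 force box [-0.1  2.   4.8] mom [0.51 0.1  0.03] 0.01366862793649555 grip 30.001181066036224 17.425
```

{"api": "apply_moves", "payload": {"angular": [[0,0,0],[0,0,0],[0,0,0],[0,0,0],[0,0,0],[0,0,0],[0,0,0],[0,0,0],[0,0,0]], "linear": [[0,0,0],[0,0,0],[0,0,-0.025],[0,0,-0.025],[0.004,-0.0184,0],[0.004,-0.0184,0],[0.004,-0.0184,0],[0.004,-0.0184,0],[0,0,0]], "fingers": [174,174,174,174,174,174,174,174,174]}}

```text
time: 18.55
tcp_pos: [0.5133, -0.047, 0.1405]
eef_rot: [-0.0, 0.725, 0.689, 0.0]
force: [0.4, 0.7, 1.4]
finger_gap: 0.0297
grip_force: 0.0
```

```bash
python3 arc.py; python3 -c "
from mv import *
p=get_image('scene');o,t,r=state()
a=p['img'][100:220,130:290,::-1];a=cv2.convertScaleAbs(a,alpha=1.6,beta=10);cv2.imwrite('pics/g3.png',cv2.resize(a,None,fx=5,fy=5,interpolation=cv2.INTER_CUBIC))
s=lambda X:((proj(p,X)[0]-[130,100])*5).round()
print('tcp down',s(np.r_[t[:2],.1]))
for d in(0,.0013):print('pin',s(W([-.064+d,-.038+d,.115])),s(W([-.064+d,-.038+d,.085])))
for a in(4.09,4.189,4.29):print('ptr',a,s(W([.0257+.041*np.cos(a),-.0793-.041*np.sin(a),.083])),'knobtop',s(W([.0257+.03*np.cos(a),-.0793-.03*np.sin(a),.119])))
"
```

```text
box [-0.0632 -0.0372  0.1405] ang -2.708 rad 0.0987 force box [0.3 0.8 1.4] mom [-0.05  0.07 -0.02] 0.02968893630147673 grip 0.0 18.55
tcp down [456. 218.]
pin [454. 191.] [458. 239.]
pin [456. 193.] [460. 241.]
ptr 4.09 [395. 330.] knobtop [365. 278.]
ptr 4.189 [397. 335.] knobtop [366. 282.]
ptr 4.29 [398. 342.] knobtop [367. 286.]
```

View pics/g3.png

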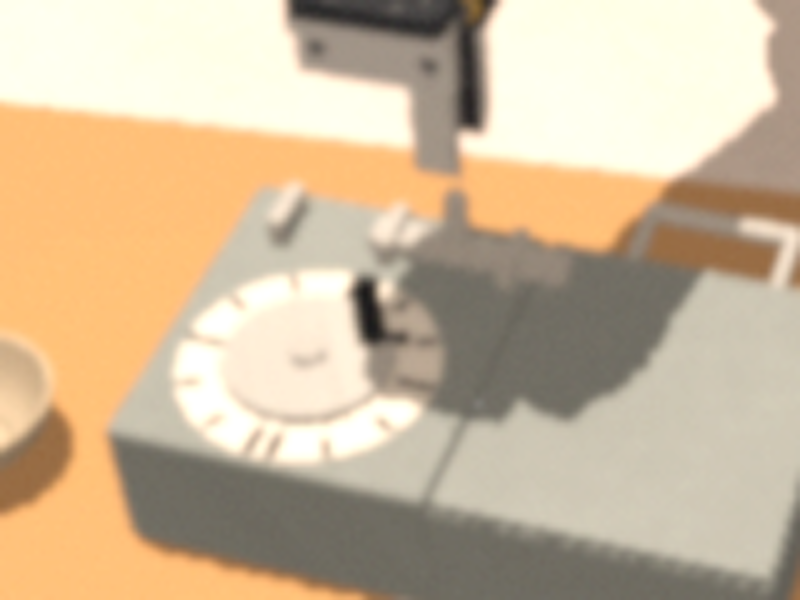

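The pointer, at about (397,335), lines up with the 8 mark. The pin, at (455,195–240), is where predicted. Now I descend, pinch it and draw the bolt.

{"api": "apply_moves", "payload": {"angular": [[0,0,0],[0,0,0],[0,0,0],[0,0,0],[0,0,0],[0,0,0],[0,0,0],[0,0,0]], "linear": [[0,0,0.02],[0,0,0.018],[0,0,0.01],[0,0,0],[0,0,0],[0,0,0],[0,0,0],[0,0,0]], "fingers": [174,174,174,174,255,255,255,255]}}

```text
time: 19.6
tcp_pos: [0.5143, -0.0473, 0.0929]
eef_rot: [0.0, 0.725, 0.689, 0.0]
force: [-0.4, 0.5, 5.9]
finger_gap: 0.0115
grip_force: 30.0
```

{"api": "apply_moves", "payload": {"angular": [[0,0,0],[0,0,0],[0,0,0],[0,0,0],[0,0,0],[0,0,0]], "linear": [[-0.005,0,0],[-0.006,0,0],[-0.006,0,0],[-0.006,0,0],[-0.006,0,0],[0,0,0]], "fingers": [255,255,255,255,255,255]}}

```text
time: 20.35
tcp_pos: [0.5125, -0.0754, 0.0928]
eef_rot: [-0.001, 0.725, 0.689, 0.001]
force: [-3.1, 5.7, 9.3]
finger_gap: 0.0115
grip_force: 30.0
```

```bash
python3 arc.py
```

```text
box [-0.0623 -0.0656  0.0928] ang -2.995 rad 0.0896 force box [-3.4  5.5  9.3] mom [ 1.33  0.51 -0.08] 0.011523464506061246 grip 30.00197857618332 20.35
```

{"api": "apply_moves", "payload": {"angular": [[0,0,0],[0,0,0],[0,0,0],[0,0,0],[0,0,0],[0,0,0],[0,0,0],[0,0,0],[0,0,0]], "linear": [[-0.002,0,0],[0,0,0],[0.002,0,0],[0,0,0],[0,0,0],[0,0,-0.03],[0,0,-0.02],[0,0,0],[0,0,0]], "fingers": [255,255,255,174,174,174,174,174,174]}}

```text
time: 21.48
tcp_pos: [0.5121, -0.0762, 0.1418]
eef_rot: [-0.0, 0.725, 0.689, -0.0]
force: [0.2, -0.2, -0.6]
finger_gap: 0.0303
grip_force: 0.0
```

```bash
python3 -c "
from arc import *
show()
o,t,r=state();print('to handle',r.inv().apply(W([-.1257,.0793,.053])-t).round(4))
p=get_image('scene')
a=p['img'][100:220,130:290,::-1];a=cv2.convertScaleAbs(a,alpha=1.6,beta=10);cv2.imwrite('pics/g4.png',cv2.resize(a,None,fx=5,fy=5,interpolation=cv2.INTER_CUBIC))
s=lambda X:((proj(p,X)[0]-[130,100])*5).round()
for y in(-.038,-.066):print('pin',s(W([-.063,y+.001,.115])),s(W([-.063,y+.001,.085])))
"
```

```text
box [-0.0627 -0.0664  0.1418] ang -3.004 rad 0.0899 force box [ 0.2 -0.2 -0.6] mom [-0.05  0.09 -0.03] 0.03031542675300316 grip 0.0 21.475
to handle [ 0.1461 -0.062   0.0888]
pin [456. 193.] [459. 241.]
pin [400. 182.] [405. 230.]
```

View pics/g4.png

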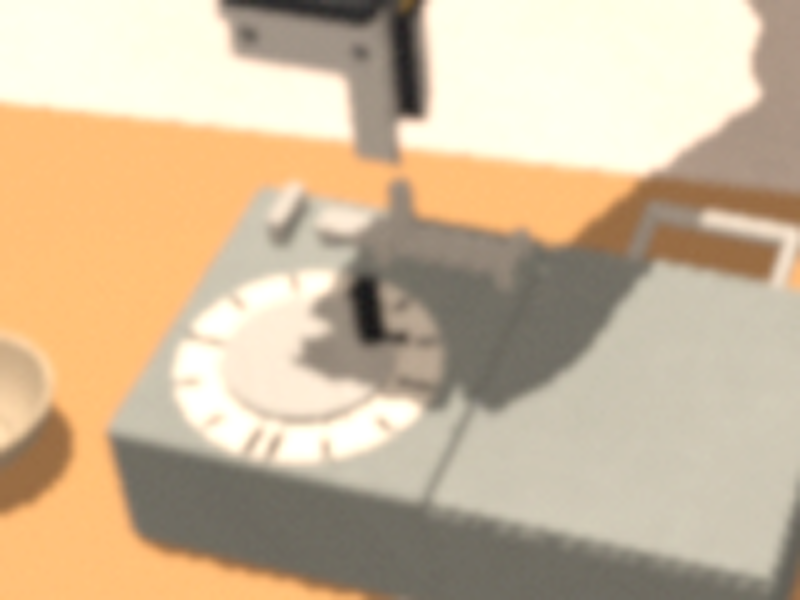

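The bolt is fully drawn: the pin shows at (400,182) and the nose is off the lid. Next is the handle.

{"api": "apply_moves", "payload": {"angular": [[0,0,0],[0,0,0],[0,0,0],[0,0,0],[0,0,0],[0,0,0],[0,0,0],[0,0,0]], "linear": [[0.0365,-0.0155,0],[0.0365,-0.0155,0],[0.0365,-0.0155,0],[0.0366,-0.0155,0],[0,0,0.03],[0,0,0.03],[0,0,0.0285],[0,0,0]], "fingers": [174,174,174,174,174,174,174,174]}}

```text
time: 22.52
tcp_pos: [0.4565, 0.0721, 0.0522]
eef_rot: [-0.001, 0.725, 0.689, -0.002]
force: [0.8, 0.5, 0.9]
finger_gap: 0.0299
grip_force: 0.0
```

{"api": "apply_moves", "payload": {"angular": [[0,0,0],[0,0,0],[0,0,0],[0,0,0]], "linear": [[0,0,0],[0,0,0],[0,0,0],[0,0,0]], "fingers": [255,255,255,255]}}

```text
time: 23.02
tcp_pos: [0.4586, 0.073, 0.0547]
eef_rot: [0.0, 0.725, 0.689, 0.001]
force: [-0.7, -0.9, 8.6]
finger_gap: 0.0087
grip_force: 30.0
```

```bash
python3 -c "
from arc import *
show()
# arc: handle rel hinge (-.216,.003); th rows 
t=np.linspace(0,1.57,40+1);x=-.216*np.cos(t)+.003*np.sin(t);z=.216*np.sin(t)+.003*np.cos(t)
c=np.round(np.c_[x-x[0],z[0]-z],3);d=np.diff(c,axis=0)
for i in(0,20):print([[0,round(float(a),3),round(float(b),3)] for a,b in d[i:i+20]])
"
```

```text
box [-0.1246  0.0795  0.0547] ang -2.333 rad 0.2186 force box [-0.6 -1.   8.6] mom [-0.09  0.2  -0.03] 0.008658239384871383 grip 29.99991238117218 23.025
[[0, 0.0, -0.008], [0, 0.001, -0.009], [0, 0.001, -0.008], [0, 0.001, -0.009], [0, 0.002, -0.008], [0, 0.002, -0.008], [0, 0.002, -0.008], [0, 0.002, -0.009], [0, 0.003, -0.008], [0, 0.004, -0.007], [0, 0.003, -0.008], [0, 0.004, -0.008], [0, 0.004, -0.007], [0, 0.004, -0.007], [0, 0.005, -0.007], [0, 0.005, -0.007], [0, 0.005, -0.007], [0, 0.006, -0.007], [0, 0.005, -0.006], [0, 0.006, -0.006]]
[[0, 0.007, -0.006], [0, 0.006, -0.005], [0, 0.007, -0.005], [0, 0.006, -0.005], [0, 0.007, -0.005], [0, 0.008, -0.005], [0, 0.007, -0.004], [0, 0.008, -0.004], [0, 0.007, -0.003], [0, 0.008, -0.004], [0, 0.008, -0.003], [0, 0.008, -0.002], [0, 0.008, -0.003], [0, 0.008, -0.002], [0, 0.009, -0.001], [0, 0.008, -0.002], [0, 0.008, -0.001], [0, 0.009, -0.001], [0, 0.008, 0.0], [0, 0.009, 0.0]]
```

{"api": "apply_moves", "payload": {"angular": [[0,0,0],[0,0,0],[0,0,0],[0,0,0],[0,0,0],[0,0,0],[0,0,0],[0,0,0]], "linear": [[0,0,-0.008],[0,0.001,-0.009],[0,0.001,-0.008],[0,0.001,-0.009],[0,0.002,-0.008],[0,0.002,-0.008],[0,0.002,-0.008],[0,0,0]], "fingers": [255,255,255,255,255,255,255,255]}}

```text
time: 24.02
tcp_pos: [0.467, 0.0724, 0.1125]
eef_rot: [-0.0, 0.725, 0.689, 0.0]
force: [-0.8, 0.6, 0.1]
finger_gap: 0.0088
grip_force: 30.0
```

```bash
python3 arc.py
```

```text
box [-0.1163  0.0793  0.1125] ang -2.305 rad 0.2128 force box [-0.8  0.5  0.1] mom [ 0.13  0.43 -0.04] 0.008841837371444974 grip 30.022777318954468 24.025
```

{"api": "apply_moves", "payload": {"angular": [[0,0,0],[0,0,0],[0,0,0],[0,0,0],[0,0,0],[0,0,0],[0,0,0],[0,0,0],[0,0,0],[0,0,0],[0,0,0],[0,0,0],[0,0,0]], "linear": [[0,0.002,-0.009],[0,0.003,-0.008],[0,0.004,-0.007],[0,0.003,-0.008],[0,0.004,-0.008],[0,0.004,-0.007],[0,0.004,-0.007],[0,0.005,-0.007],[0,0.005,-0.007],[0,0.005,-0.007],[0,0.006,-0.007],[0,0.005,-0.006],[0,0.006,-0.006]], "fingers": [255,255,255,255,255,255,255,255,255,255,255,255,255]}}

```text
time: 25.65
tcp_pos: [0.5204, 0.0692, 0.2062]
eef_rot: [-0.002, 0.725, 0.689, -0.002]
force: [-27.3, -1.0, 17.9]
finger_gap: 0.009
grip_force: 30.0
```

```bash
python3 arc.py; python3 -c "
from h import *
p=get_image('scene')
a=p['img'][20:230,150:400,::-1];a=cv2.convertScaleAbs(a,alpha=1.6,beta=10);cv2.imwrite('pics/g5.png',cv2.resize(a,None,fx=2.5,fy=2.5))"
```

```text
box [-0.0628  0.0792  0.2062] ang -2.084 rad 0.1813 force box [-27.2  -2.6  17.9] mom [-0.3   6.79 -0.04] 0.008973262183279174 grip 30.004269182682037 25.65
```

View pics/g5.png

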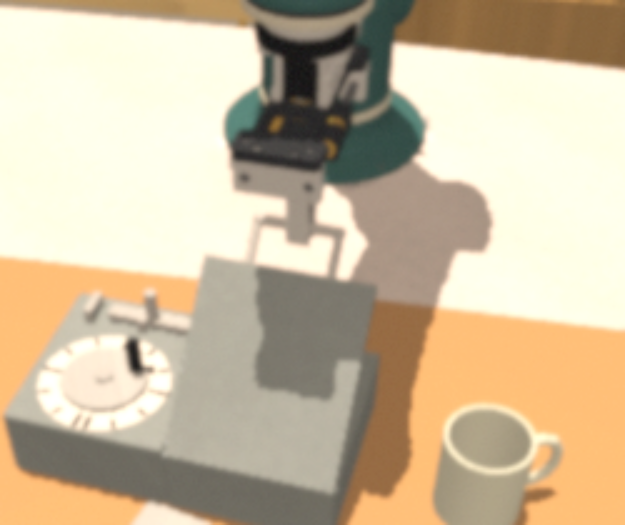

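{"api": "apply_moves", "payload": {"angular": [[0,0,0],[0,0,0],[0,0,0]], "linear": [[0,-0.001,-0.001],[0,-0.001,-0.001],[0,0,0]], "fingers": [255,255,255]}}

```text
time: 26.08
tcp_pos: [0.5216, 0.0691, 0.2081]
eef_rot: [0.001, 0.725, 0.689, 0.0]
force: [5.9, -0.6, -11.3]
finger_gap: 0.0086
grip_force: 30.0
```

```bash
python3 arc.py
```

```text
box [-0.0615  0.0792  0.2081] ang -2.078 rad 0.1807 force box [  5.9  -0.3 -11.3] mom [-0.48 -1.24 -0.05] 0.008616724535241274 grip 29.999580681324005 26.075
```

```bash
python3 -c "
import numpy as np
t=np.linspace(.785,1.56,21);c=np.round(np.c_[-.216*np.cos(t),-.216*np.sin(t)],4);c-=c[0]
for i in(0,10):print([[0,round(float(a),4),round(float(b),4)] for a,b in np.diff(c,axis=0)[i:i+10]])"
```

```text
[[0, 0.006, -0.0058], [0, 0.0063, -0.0055], [0, 0.0064, -0.0054], [0, 0.0067, -0.005], [0, 0.0069, -0.0048], [0, 0.007, -0.0046], [0, 0.0072, -0.0042], [0, 0.0074, -0.004], [0, 0.0075, -0.0037], [0, 0.0076, -0.0034]]
[[0, 0.0078, -0.0031], [0, 0.0079, -0.0028], [0, 0.008, -0.0025], [0, 0.0081, -0.0021], [0, 0.0081, -0.0019], [0, 0.0083, -0.0015], [0, 0.0082, -0.0013], [0, 0.0084, -0.0009], [0, 0.0083, -0.0005], [0, 0.0084, -0.0003]]
```

{"api": "apply_moves", "payload": {"angular": [[0,0,0],[0,0,0],[0,0,0],[0,0,0],[0,0,0],[0,0,0],[0,0,0],[0,0,0],[0,0,0],[0,0,0]], "linear": [[0,0.0065,-0.0053],[0,0.0063,-0.0055],[0,0.0064,-0.0054],[0,0.0067,-0.005],[0,0.0069,-0.0048],[0,0.007,-0.0046],[0,0.0072,-0.0042],[0,0.0074,-0.004],[0,0.0075,-0.0037],[0,0.0076,-0.0034]], "fingers": [255,255,255,255,255,255,255,255,255,255]}}

```text
time: 27.32
tcp_pos: [0.5906, 0.0652, 0.255]
eef_rot: [0.0, 0.725, 0.689, -0.0]
force: [-8.3, -4.8, 6.0]
finger_gap: 0.0092
grip_force: 30.0
```

```bash
python3 arc.py
```

```text
box [0.0076 0.0793 0.255 ] ang -1.689 rad 0.1591 force box [-8.  -5.2  6. ] mom [-1.05  2.22 -0.05] 0.009213090741338333 grip 30.017379820346832 27.325
```

Forces are low. I finish the swing.

{"api": "apply_moves", "payload": {"angular": [[0,0,0],[0,0,0],[0,0,0],[0,0,0],[0,0,0],[0,0,0],[0,0,0],[0,0,0],[0,0,0],[0,0,0],[0,0,0],[0,0,0]], "linear": [[0,0.0078,-0.0031],[0,0.0079,-0.0028],[0,0.008,-0.0025],[0,0.0081,-0.0021],[0,0.0081,-0.0019],[0,0.0083,-0.0015],[0,0.0082,-0.0013],[0,0.0084,-0.0009],[0,0.0083,-0.0005],[0,0.0084,-0.0003],[0,0,0],[0,0,0]], "fingers": [255,255,255,255,255,255,255,255,255,255,255,255]}}

```text
time: 28.82
tcp_pos: [0.6725, 0.0609, 0.2717]
eef_rot: [0.001, 0.725, 0.689, 0.0]
force: [2.1, -5.2, 3.6]
finger_gap: 0.0094
grip_force: 30.0
```

```bash
python3 arc.py
```

```text
box [0.0896 0.0796 0.2717] ang -1.19 rad 0.1705 force box [ 2.3 -5.1  3.6] mom [-1.33 -0.4  -0.05] 0.00938049843294759 grip 29.99631643295288 28.825
```

{"api": "apply_moves", "payload": {"angular": [[0,0,0],[0,0,0],[0,0,0],[0,0,0],[0,0,0],[0,0,0],[0,0,0],[0,0,0],[0,0,0]], "linear": [[0,0,0],[0,0,0],[0,0,0],[0,0,-0.02],[0,0,-0.03],[0,0,-0.04],[0,0,0],[0,0,0],[0,0,0]], "fingers": [174,174,174,174,174,174,174,174,174]}}

```text
time: 29.95
tcp_pos: [0.6714, 0.0621, 0.3597]
eef_rot: [-0.0, 0.725, 0.689, -0.001]
force: [0.1, 1.4, 0.9]
finger_gap: 0.0298
grip_force: 0.0
```

```bash
python3 -c "
from arc import *
show()
p=get_image('scene')
a=p['img'][0:240,100:400,::-1];a=cv2.convertScaleAbs(a,alpha=1.6,beta=10);cv2.imwrite('pics/g6.png',cv2.resize(a,None,fx=2.5,fy=2.5))
for th in(1.45,1.57,1.7):
  print(th,[((proj(p,W([.0905-.216*np.cos(th),.079+s*.036,.071+.216*np.sin(th)]))[0]-[100,0])*2.5).round() for s in(-1,1)])"
```

```text
box [0.0884 0.0807 0.3597] ang -1.199 rad 0.1711 force box [-0.   1.4  0.9] mom [-0.04  0.02 -0.  ] 0.029759640183395462 grip 0.0 29.95
1.45 [array([334., 295.]), array([430., 312.])]
1.57 [array([323., 315.]), array([420., 332.])]
1.7 [array([310., 341.]), array([410., 360.])]
```

View pics/g6.png

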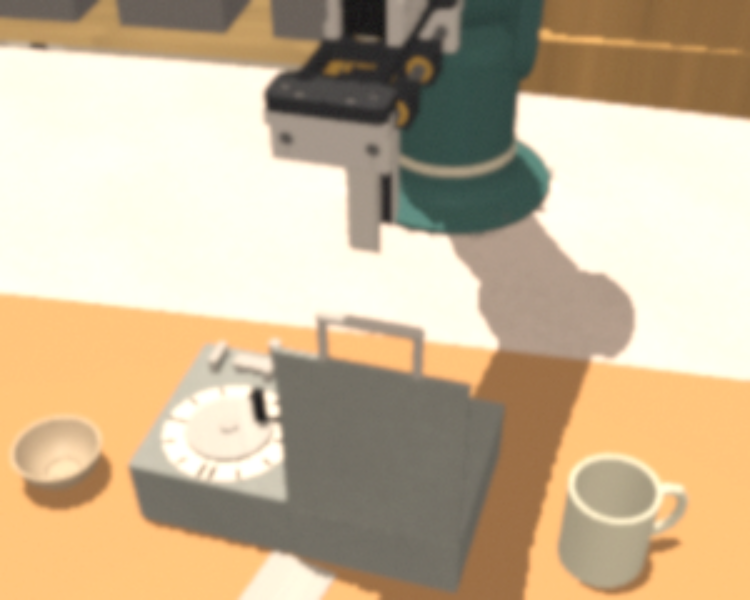

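The handle corners at (323,317) and (420,331) match a lid angle of about 1.57 rad. The gripper is clear of everything and the mug, bowl and tool are undisturbed, so I hand it in.

```bash
python3 -c "
from plant import ctrl
print(ctrl.close_job())"
```

```text
the job is handed in; nothing more can be done
None
```

The lockbox is open: combination 5-2-8 dialled, bolt drawn fully back, and lid standing at about 1.57 rad and released, with the mug, bowl and tool not touched; handed in at about 30 s, verdict not shown.

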